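# Fetch the toe form from the back of the flap-fronted stock rack

## Robot

A 6-joint arm with a two-finger parallel gripper is mounted at the origin on the work surface. World frame = base frame: x ahead of the robot, y to its left, z up, the work surface at z = 0. Lengths are in m, angles in rad, forces in N, time in s.
With the tool pointing down it reaches from about 0.4 to 0.925 m from the base axis. Payload 3.4 kg.
Tool frame: the origin (TCP) lies at the very end of the fingers, on their centre line; the grasp point (between the pads) lies 19 mm behind it; z points along the fingers, y is the line along which they close (so a half turn about z gives the same grasp; the last joint's range is limited). The gripper opens to 85 mm and grips with 20 to 120 N. Pads are 22 mm wide; open, the fingers measure 114 mm over their backs; the gripper's body (76 mm by 85 mm) begins 54 mm behind the grasp point. The pads swing forward as they close: fully open they stand 13 mm farther back than shut.
Start: joints at [-1.24, 0.307, 1.506, -0, 1.328, -0.073], TCP at [0.226, -0.529, 0.205] pointing down, gripper open.
Joint ranges: [-3.12, 3.12], [-1.05, 2.28], [0.14, 2.33], [-1.42, 4.57], [0.1, 2.73], [-2.68, 2.68]. Speed limits (rad/s): [2.57, 2.57, 3.14, 3.14, 3.14, 3.14].

## Interface

Orientations are given as a 3x3 rotation matrix whose columns are the frame's x, y, z axes.
In Python, from bench import manip, cams gives the robot as it stands. The module is installed in compiled form; this text tells all that it offers.
- The arm moves only by the shell command python3 -m jog 'ROWS'. ROWS is JSON, a list of rows, each an object with "translation": the shift along the tool's x, y, z in m, a list of three; "delta_rot": the turn, a rotation vector about the tool's x, y, z in rad, a list of three; "claw": the finger opening in m, from 0 to 0.0854. In form: [{"translation": [tx, ty, tz], "delta_rot": [rx, ry, rz], "claw": claw}, ...]. A call has 1 to 10 rows; each row is the pose to reach, as a shift and turn from the pose commanded when the call began, along the tool's axes at that moment; what a row does not reach only later rows make up. A row lasts 1/12 s, in which the tool goes at most 41.7 mm and 7.16 degrees, less where a joint would pass 70% of its speed; a pose out of reach is approached as far as the arm can. A call with a gripper value outside its range is refused whole. The fingers move at their own pace and stop on an object; the grip force is fixed at half the most. Time passes only in rows, so rows that repeat a pose let the fingers close. It gives the time, the measured TCP pose, the force, the opening and the grip force at its end, in the units of the state.
- manip.state(): the state, without advancing time (a new reading comes with each control period).
- cams.grab_frame(name): name is "scene" or "top" or "wrist"; returns a dict with "img" (480x640x3 uint8, blue, green, red), "depth" (480x640 float32, m along the optical axis (not along the pixel's ray), 0 where there is no reading), "intrinsics" (3x3 intrinsics, pixels), "position" and "rotation" of the camera in the world. Camera axes: x right, y up, looking along -z (the intrinsics and any distortion apply to the point x, -y, -z); pixel columns grow to the right and rows downward; lengths in m; the calibration is good to about 2 mm. The wrist camera is an equidistant fisheye: a pixel r from the principal point sees the ray r / f radians off the axis. A picture is of the moment at which its call begins.
- manip.close_job(): hands the job in; it is judged then, once.
The state is a dict: "time_s": time; "q": joint angles; "joint_vel": joint speeds; "tau": joint torques, N m; "ee_pos": TCP position; "ee_rot": TCP orientation; "ft_force": force on the tool from outside, world axes, zero at the start; "torque": the same for the moment, N m; "grip_width": opening from 0.0 (shut) to 1.0 (fully open); "finger_force": force on a finger pad.
Only numpy, scipy, OpenCV 4.12 (cv2) and the standard library are available. Lean on these libraries where they do the work, as an engineer would, in place of code of your own. Each camera call takes 0.05 s, during which the arm holds its last target. There are 200 camera calls.

## Task

Take the long picker from its rest, push it in through the spring flap of the bay that holds the wooden toe form, and with its blade behind the form drag the form out until it stands on the bench just in front of the rack, clear of the flap, which must swing shut. Never touch the form with the hand or fingers, and leave the polish tin in the other bay and the rest of the bench alone. Then lay the picker back in its rest as you found it and let go.

Things in the scene. Friction and masses are not known exactly. Their poses are not given: they have to be found in the camera images.
- rack: Fixed steel rack of two narrow bays, 320 deep, 152 wide, 122 high, no floor: contents slide on the bench. Origin on the bench under the middle of its mouth; +x runs into the bays (about world -y), +y to its far side (about world +x). Bays 70 wide inside, back wall at x = 316. Roof of steel bars 18.5 apart, underside 117 up: see through, not reach through. Bar over the mouth, underside 114 up.
- near_bay (a point): On the bench, middle of the mouth of the near bay, the one nearer the robot base (37 mm to the rack's -y). Axes as the rack.
- far_bay (a point): On the bench, middle of the mouth of the far bay (37 mm to the rack's +y). Axes as the rack.
- flap_near (a joint): Sheet flap (62 wide, 3 thick) shutting the near bay: hinge across the mouth 6 inside it, 110 up; flap hangs 102 below it. 0 = shut, grows as it swings into the bay (rad, to 1.5), never outward; weak spring (0.012 to 0.06 N m) shuts it. The picker's tip, pushed in high (rod about 90 up), swings it up; it then rides on the rod and drops shut as the tip comes out.
- flap_far (a joint): The same flap on the far bay.
- picker_grip (a point): Long-reach picker, 180 g: centre of its square wooden handle (150 long, 24 wide, 24 high), about 30 mm behind its balance point. +x runs along the tool to the blade, z up when the blade hangs down. A straight steel rod, 8 in diameter, continues the handle's axis to a round tip 329 from this point; the blade hangs under the rod.
- picker_blade (a point): Middle of the lower edge of the picker's blade: a steel plate 4 thick (along x), 36 wide, square to the rod, 29 behind its tip. Lies 300 along +x from the handle centre and 40 below the rod's axis. Axes as picker_grip.
- rest: Fixed wooden picker rest, two U brackets on a board. Origin on the bench under the handle centre's place; +x to the blade end (about world -y). Handle bracket at x = -55: floor 50 up, 36 wide inside; rod bracket at x = 200: floor 58 up, 26 wide inside; each 12 thick, side lips 14 high, 6 thick. Picker at rest: blade down, along +x, handle centre 62 above the origin (within 8 lengthwise).
- form_center (a point): Light wooden shoe toe form, 80 long, 50 wide, 38 high at its flat rear, sloping to a 24 high round toe; 110 to 225 g; stands in one of the bays, centre 140 to 190 inside the mouth. This point is mid-length, 19 above its underside; +x points to the flat upright rear face 40 away, which looks into the bay (along the rack's x within 0.06 rad); the toe looks to the mouth.
- tin: Round steel polish tin, 53 in diameter, 30 high, in the other bay; leave it. Origin at the centre of its underside.
Mind the look-alikes: they are no part of the job. Of the things shaped like the part that bears form_center, the wooden one is meant.

How it is judged:
On the way, in this order (a step that is already met when the one before it is completed fails the run):
1. the picker is lifted from its rest (z of picker_grip in the frame of rest above 0.085 m), for 0.1 s.
2. the picker reaches deep into a bay, its rod holding the flap open (x of picker_blade in the frame of rack above 0.12 m and value of joint any of flap_near, flap_far above 0.5 rad), for 0.1 s.
3. the form is wholly out in front of the rack and both flaps have swung shut (x of form_center in the frame of rack below -0.045 m and value of joint each of flap_near, flap_far below 0.08 rad), for 0.2 s.
At the end, for the whole second after the job is handed in: Toe form upright and still on the bench, centre 45 to 250 mm before the rack's mouth, within 150 mm of its middle line; both flaps shut (0.08 rad); picker still in its rest, blade down at the blade end, handle centre within 35 mm lengthwise, 12 mm sideways, 5 mm in height (all of step 3 and x of form_center in the frame of rack above -0.25 m and y of form_center in the frame of rack between -0.15 and 0.15 m and height (world z) of form_center below 0.025 m and angle between form_center's own z axis and vertical below 0.15 rad and linear speed of each of form, picker below 0.02 m/s and x of picker_grip in the frame of rest between -0.035 and 0.035 m and y of picker_grip in the frame of rest between -0.012 and 0.012 m and z of picker_grip in the frame of rest between 0.057 and 0.067 m and x of picker_blade in the frame of rest above 0.2 m and angle between picker_grip's own z axis and vertical below 0.12 rad); the robot touches nothing.
It fails at once if the hand or fingers touch the form (contact force between any of the fingers, the arm and form above 0.5 N).
It fails at once if the form is toppled (angle between form_center's own z axis and vertical above 0.6 rad).
It fails at once if the polish tin in the other bay is moved over 20 mm (distance of tin from where it was at the start of the episode above 0.02 m).
It fails at once if another thing on the bench is moved over 30 mm (distance of any of brush, hammer, glue, polish, heels, shoe_a, shoe_b from where it was at the start of the episode above 0.03 m).
It also fails if it takes over 61 s, if anything falls off the work surface, if the arm or the gripper's body presses on something with over 40 N, if the wrist force passes 120 N, or if a joint passes its speed limit or range.

## Working session

There is one attempt and no reset: what is moved stays moved. The work goes in short steps, Python scripts to look and compute and a shell command to move; the robot and the scene stay as the last step left them, time stands still between calls to the robot, and variables do not carry over. Pictures are saved under pics/ and viewed, at most 10 in all, crops included, and the job is handed in when it is done.

```bash
mkdir -p pics
cat > h.py <<'E'
import numpy as np, cv2, pickle
from bench import manip, cams
def grab(n):
    f=cams.grab_frame(n); pickle.dump(f,open(f'{n}.pkl','wb')); return f
def pts(f):
    K=np.array(f['intrinsics']);d=f['depth'];v,u=np.mgrid[:480,:640]
    c=np.stack([(u-K[0,2])/K[0,0]*d,-(v-K[1,2])/K[1,1]*d,-d],-1)
    return c@np.array(f['rotation']).T+np.array(f['position'])
E
python3 - <<'E'
from h import *
for n in ['scene','top']:
    f=grab(n); cv2.imwrite(f'pics/{n}0.png',f['img']); print(n,np.round(f['position'],3),np.round(f['rotation'],3).tolist(),np.round(f['intrinsics'],1).tolist())
s=manip.state();print(s)
E
```

```text
scene [0.966 0.173 0.816] [[-0.546, -0.654, 0.524], [0.838, -0.43, 0.336], [0.005, 0.622, 0.783]] [[517.2, 0.0, 314.8], [0.0, 517.2, 232.1], [0.0, 0.0, 1.0]]
top [ 0.391 -0.127  0.944] [[0.013, 0.995, -0.099], [-1.0, 0.013, -0.009], [-0.008, 0.099, 0.995]] [[512.8, 0.0, 321.4], [0.0, 512.8, 239.8], [0.0, 0.0, 1.0]]
{'time_s': 0.1, 'q': array([-1.23950750e+00,  3.07523491e-01,  1.50752890e+00, -9.38245303e-06,
        1.32841990e+00, -7.35139370e-02]), 'joint_vel': array([-0.00046417, -0.0005189 , -0.00318835, -0.00107315,  0.0009397 ,
        0.00017133]), 'tau': array([-4.60977226e-04, -4.58530819e+01, -2.52608281e+01, -8.08695677e-05,
        5.60316606e-03, -2.98809323e-05]), 'ee_pos': array([ 0.22620374, -0.52790448,  0.20456394]), 'ee_rot': array([[ 9.19179245e-01,  3.93838965e-01, -6.19989029e-04],
       [ 3.93839432e-01, -9.19177542e-01,  1.77447159e-03],
       [ 1.28976066e-04, -1.87523359e-03, -9.99998233e-01]]), 'ft_force': array([0.22681271, 0.27165516, 0.25801705]), 'torque': array([ 0.03112331,  0.0134298 , -0.07030974]), 'finger_force': 0.0, 'grip_width': 0.9978899037894506}
```

View pics/top0.png

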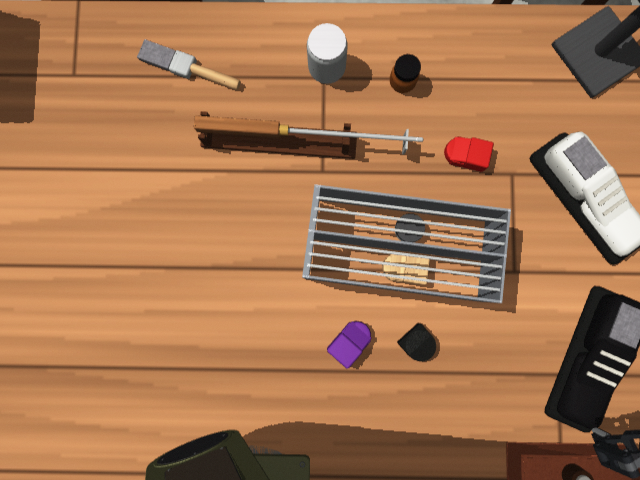

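View pics/scene0.png

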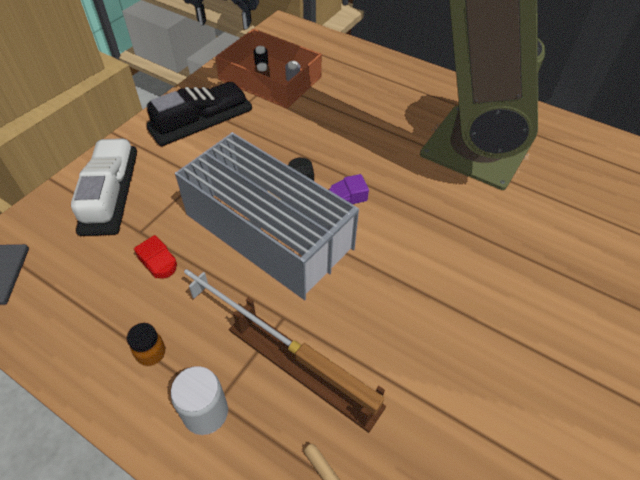

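The top view shows the picker in its rest, with its handle around (240,126) and blade around (407,140). The rack mouth is at its left end, x≈310. Candidates for the form:
- red (470,153)
- purple (350,343)
- black heel-like (418,342)
- wooden one inside the near bay (407,267)

I choose the wooden one; the tin is in the far bay at (410,228).

```bash
cat >> h.py <<'E'
def ray(f,u,v,z):
    K=np.array(f['intrinsics']);d=np.array([(u-K[0,2])/K[0,0],-(v-K[1,2])/K[1,1],-1.]);d=np.array(f['rotation'])@d;p=np.array(f['position'])
    return p+d*(z-p[2])/d[2]
E
python3 - <<'E'
from h import *
f=pickle.load(open('top.pkl','rb'));P=pts(f);img=f['img']
for n,u,v,z in [('mouthfar',317,186,.122),('backfar',510,209,.122),('backnear',502,302,.122),('mouthnear',304,277,.122)]: print(n,ray(f,u,v,z).round(3), P[v+1,u+1 if u<400 else u-2].round(3))
# raised things in regions
hsv=cv2.cvtColor(img,cv2.COLOR_BGR2HSV)
reg=np.zeros((480,640),bool);reg[105:165,185:440]=1
Z=P[...,2]
for a,b in [(.02,.045),(.045,.06),(.06,.068),(.068,.085)]:
    m=reg&(Z>a)&(Z<b); print(a,b,m.sum(),np.ptp(np.argwhere(m),0) if m.any() else 0)
m=reg&(Z>.05)&(Z<.085)
q=P[m];print('y range',q[:,1].min(),q[:,1].max())
# profile per y bin
for y in np.arange(.14,-.36,-.02):
    s=q[(q[:,1]<y)&(q[:,1]>y-.02)]
    if len(s):
        h=s[s[:,2]>.058] ; print(round(y-.01,3),len(s),s[:,0].min().round(4),s[:,0].max().round(4),np.median(s[:,0]).round(4),np.median(s[:,2]).round(4), s[:,2].max().round(4))
c=cv2.resize(img[100:310,185:520],None,fx=2.35,fy=2.35,interpolation=cv2.INTER_CUBIC);cv2.imwrite('pics/crop1.png',c)
# form
m=np.zeros((480,640),bool);m[245:290,370:440]=1
m&=(Z>.015)&(Z<.06); q=P[m];print('form',len(q),q.min(0),q.max(0)); 
for i in np.argwhere(m)[::25]: print(i,P[tuple(i)].round(3),img[tuple(i)])
E
```

```text
mouthfar [ 0.561 -0.11   0.122] [ 0.559 -0.112  0.122]
backfar [ 0.527 -0.423  0.122] [ 0.525 -0.42   0.12 ]
backnear [ 0.377 -0.407  0.122] [ 0.374 -0.444  0.002]
mouthnear [ 0.413 -0.092  0.122] [ 0.414 -0.09   0.029]
0.02 0.045 120 [ 23 204]
0.045 0.06 238 [ 37 210]
0.06 0.068 823 [ 37 228]
0.068 0.085 1364 [ 34 227]
y range -0.2945520221521889 0.1079396699220517
0.11 81 0.657 0.6953 0.678 0.0736 0.0772
0.09 270 0.6562 0.706 0.6782 0.0724 0.0779
0.07 185 0.6684 0.6937 0.678 0.0738 0.0782
0.05 188 0.6672 0.6921 0.6765 0.0742 0.0774
0.03 185 0.6657 0.6908 0.6755 0.074 0.0783
0.01 190 0.6644 0.6895 0.6739 0.0739 0.0781
-0.01 183 0.6637 0.6872 0.6727 0.074 0.0795
-0.03 186 0.6626 0.6876 0.6723 0.0741 0.0783
-0.05 116 0.6641 0.6843 0.6716 0.0696 0.0791
-0.07 57 0.6686 0.6763 0.6722 0.0654 0.0695
-0.09 52 0.6669 0.6753 0.6705 0.0663 0.0704
-0.11 50 0.6658 0.6751 0.6693 0.066 0.0689
-0.13 55 0.6641 0.6739 0.6683 0.066 0.0697
-0.15 130 0.6452 0.6845 0.6656 0.0653 0.0748
-0.17 118 0.6453 0.6833 0.6661 0.0656 0.0765
-0.19 54 0.661 0.6688 0.6647 0.0661 0.0703
-0.21 50 0.6598 0.6679 0.6632 0.
[... 1615 characters left out ...]
 390] [ 0.428 -0.241  0.027] [ 93 138 178]
[271 415] [ 0.428 -0.284  0.038] [143 203 239]
[272 396] [ 0.426 -0.251  0.03 ] [ 67  99 130]
[272 421] [ 0.427 -0.294  0.038] [142 201 237]
[273 403] [ 0.425 -0.263  0.033] [101 148 189]
[274 393] [ 0.423 -0.246  0.027] [112 132 148]
[274 419] [ 0.423 -0.29   0.042] [136 195 234]
[275 417] [ 0.421 -0.287  0.038] [ 72 108 139]
[276 423] [ 0.42  -0.298  0.039] [ 70 103 135]
[277 427] [ 0.418 -0.305  0.037] [ 61  90 119]
[279 395] [ 0.414 -0.251  0.021] [ 81 120 154]
[280 402] [ 0.413 -0.263  0.021] [ 97 143 184]
[281 411] [ 0.411 -0.277  0.036] [117 172 216]
[282 417] [ 0.409 -0.287  0.039] [127 183 227]
[284 424] [ 0.406 -0.3    0.034] [ 82 122 161]
```

View pics/crop1.png

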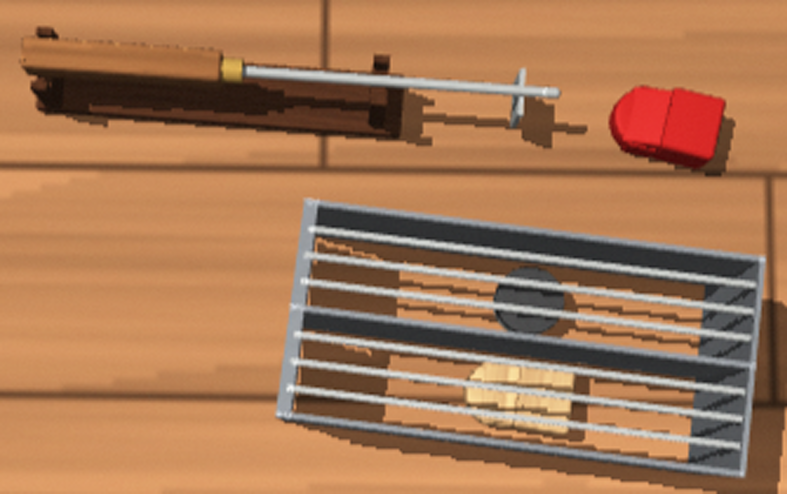

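The crop confirms it: the pale wooden form stands in the near bay with its toe toward the mouth (left). The tin is in the far bay. The sizes match what is given: rack 0.316×0.15, picker length 0.403, bracket widths 48 and 39 mm.

```bash
cat >> h.py <<'E'
from scipy.spatial.transform import Rotation as Ro
HC=np.array([.679,.033]);PD=np.array([-.060,-.998])     # picker at rest
M=np.array([.487,-.101]);RX=np.array([-.1108,-.9938]);RY=np.array([.9938,-.1108])
def Rt(d): # tool x = -d, z down
    x=-np.array([*d,0])/np.linalg.norm(d);z=np.array([0,0,-1.]);return np.stack([x,np.cross(z,x),z],1)
def go(p,d):
    s=manip.state();R=s['ee_rot']
    print('t',round(s['time_s'],2),'T',(R.T@(np.array(p)-s['ee_pos'])).round(4),'r',Ro.from_matrix(R.T@Rt(d)).as_rotvec().round(4),'pos',s['ee_pos'].round(4),'F',s['ft_force'].round(1),'w',round(s['grip_width']*85.4,1),s['finger_force'],'q',s['q'].round(2))
E
python3 - <<'E'
from h import *
f=pickle.load(open('top.pkl','rb'));P=pts(f);I=f['img'].astype(int)
m=np.zeros((480,640),bool);m[248:292,375:440]=1
m&=(P[...,2]>.018)&(P[...,2]<.048)&(I[...,2]-I[...,0]>30)
q=P[m][:,:2]-M; s=q@RX;y=q@RY
print('form s',np.percentile(s,[0,2,98,100]),'y',np.percentile(y,[0,2,98,100]))
r=s>.15; 
for a in np.arange(.12,.23,.01):
    k=(s>a)&(s<a+.01); print(a.round(2),k.sum(),y[k].min().round(4) if k.any() else 0,y[k].max().round(4) if k.any() else 0)
go([.680,.048,.20],PD)
E
```

```text
form s [0.13236201 0.13543202 0.20929142 0.21165804] y [-0.05887582 -0.05774331 -0.01294431 -0.01155332]
0.12 0 0 0
0.13 53 -0.0474 -0.0164
0.14 108 -0.057 -0.0119
0.15 123 -0.058 -0.0116
0.16 124 -0.058 -0.012
0.17 121 -0.0577 -0.0127
0.18 122 -0.0584 -0.0133
0.19 117 -0.0586 -0.0126
0.2 120 -0.0589 -0.0126
0.21 9 -0.0477 -0.014
0.22 0 0 0
0.23 0 0 0
t 0.1 T [ 0.6439 -0.3506  0.0053] r [-0.0016 -0.0012 -1.1059] pos [ 0.2262 -0.5279  0.2046] F [0.2 0.3 0.3] w 85.2 0.0 q [-1.24  0.31  1.51 -0.    1.33 -0.07]
```

```bash
python3 -m jog '[{"translation":[0.32,-0.175,0],"delta_rot":[0,0,-0.6],"claw":0.085},{"translation":[0.32,-0.175,0],"delta_rot":[0,0,-0.6],"claw":0.085},{"translation":[0.32,-0.175,0],"delta_rot":[0,0,-0.6],"claw":0.085},{"translation":[0.32,-0.175,0],"delta_rot":[0,0,-0.6],"claw":0.085},{"translation":[0.32,-0.175,0],"delta_rot":[0,0,-0.6],"claw":0.085},{"translation":[0.32,-0.175,0],"delta_rot":[0,0,-0.6],"claw":0.085},{"translation":[0.32,-0.175,0],"delta_rot":[0,0,-0.6],"claw":0.085},{"translation":[0.32,-0.175,0],"delta_rot":[0,0,-0.6],"claw":0.085},{"translation":[0.32,-0.175,0],"delta_rot":[0,0,-0.6],"claw":0.085},{"translation":[0.32,-0.175,0],"delta_rot":[0,0,-0.6],"claw":0.085}]'; python3 -c "
from h import *
go([.680,.048,.20],PD)"
```

```text
time_s: 0.93
ee_pos: [0.4546, -0.2368, 0.2051]
ee_rot: [[0.532, 0.847, 0.002], [0.847, -0.532, 0.003], [0.003, -0.0, -1.0]]
ft_force: [-0.8, -0.3, 0.3]
grip_width: 0.996
finger_force: 0.0
t 0.93 T [0.361  0.0395 0.0063] r [ 0.0006 -0.0033 -0.5007] pos [ 0.4546 -0.2368  0.2051] F [-0.8 -0.3  0.3] w 85.0 0.0 q [-0.57  0.22  1.63  0.    1.29 -0.01]
```

```bash
python3 -m jog '[{"translation":[0.361,0.039,0.005],"delta_rot":[0,-0.003,-0.5],"claw":0.085},{"translation":[0.361,0.039,0.005],"delta_rot":[0,-0.003,-0.5],"claw":0.085},{"translation":[0.361,0.039,0.005],"delta_rot":[0,-0.003,-0.5],"claw":0.085},{"translation":[0.361,0.039,0.005],"delta_rot":[0,-0.003,-0.5],"claw":0.085},{"translation":[0.361,0.039,0.005],"delta_rot":[0,-0.003,-0.5],"claw":0.085},{"translation":[0.361,0.039,0.005],"delta_rot":[0,-0.003,-0.5],"claw":0.085},{"translation":[0.361,0.039,0.005],"delta_rot":[0,-0.003,-0.5],"claw":0.085},{"translation":[0.361,0.039,0.005],"delta_rot":[0,-0.003,-0.5],"claw":0.085},{"translation":[0.361,0.039,0.005],"delta_rot":[0,-0.003,-0.5],"claw":0.085},{"translation":[0.361,0.039,0.005],"delta_rot":[0,-0.003,-0.5],"claw":0.085}]' >/dev/null; python3 -m jog '[{"translation":[0,0,0],"delta_rot":[0,0,0],"claw":0.085},{"translation":[0,0,0],"delta_rot":[0,0,0],"claw":0.085},{"translation":[0,0,0],"delta_rot":[0,0,0],"claw":0.085}]'; python3 -c "
from h import *
go([.680,.048,.042],PD)"
```

```text
time_s: 2.02
ee_pos: [0.6771, 0.0406, 0.2001]
ee_rot: [[0.067, 0.998, -0.002], [0.998, -0.067, -0.003], [-0.004, -0.002, -1.0]]
ft_force: [-0.3, 0.7, 0.3]
grip_width: 0.994
finger_force: 0.0
t 2.02 T [0.0082 0.0028 0.1581] r [-0.0022  0.0036 -0.0073] pos [0.6771 0.0406 0.2001] F [-0.3  0.7  0.3] w 84.9 0.0 q [-0.    0.46  1.28 -0.    1.41  0.07]
```

```bash
python3 -m jog '[{"translation":[0.008,0.003,0.02],"delta_rot":[-0.002,0.003,-0.007],"claw":0.085},{"translation":[0.008,0.003,0.05],"delta_rot":[-0.002,0.003,-0.007],"claw":0.085},{"translation":[0.008,0.003,0.08],"delta_rot":[-0.002,0.003,-0.007],"claw":0.085},{"translation":[0.008,0.003,0.11],"delta_rot":[-0.002,0.003,-0.007],"claw":0.085},{"translation":[0.008,0.003,0.135],"delta_rot":[-0.002,0.003,-0.007],"claw":0.085},{"translation":[0.008,0.003,0.15],"delta_rot":[-0.002,0.003,-0.007],"claw":0.085},{"translation":[0.008,0.003,0.158],"delta_rot":[-0.002,0.003,-0.007],"claw":0.085},{"translation":[0.008,0.003,0.158],"delta_rot":[-0.002,0.003,-0.007],"claw":0.085},{"translation":[0.008,0.003,0.158],"delta_rot":[-0.002,0.003,-0.007],"claw":0.085},{"translation":[0.008,0.003,0.158],"delta_rot":[-0.002,0.003,-0.007],"claw":0.085}]'; python3 -c "
from h import *
go([.680,.048,.042],PD);f=grab('scene');cv2.imwrite('pics/s1.png',cv2.resize(f['img'][180:480,100:500],None,fx=2,fy=2))"
```

```text
time_s: 2.85
ee_pos: [0.6827, 0.0488, 0.0442]
ee_rot: [[0.06, 0.998, 0.004], [0.998, -0.06, 0.0], [0.0, 0.004, -1.0]]
ft_force: [0.1, -0.2, -0.6]
grip_width: 0.995
finger_force: 0.0
t 2.85 T [-0.001  -0.0027  0.0021] r [ 0.0042 -0.0003  0.0003] pos [0.6827 0.0488 0.0442] F [ 0.1 -0.2 -0.6] w 85.0 0.0 q [ 0.01  0.59  1.45 -0.    1.09  0.07]
```

View pics/s1.png

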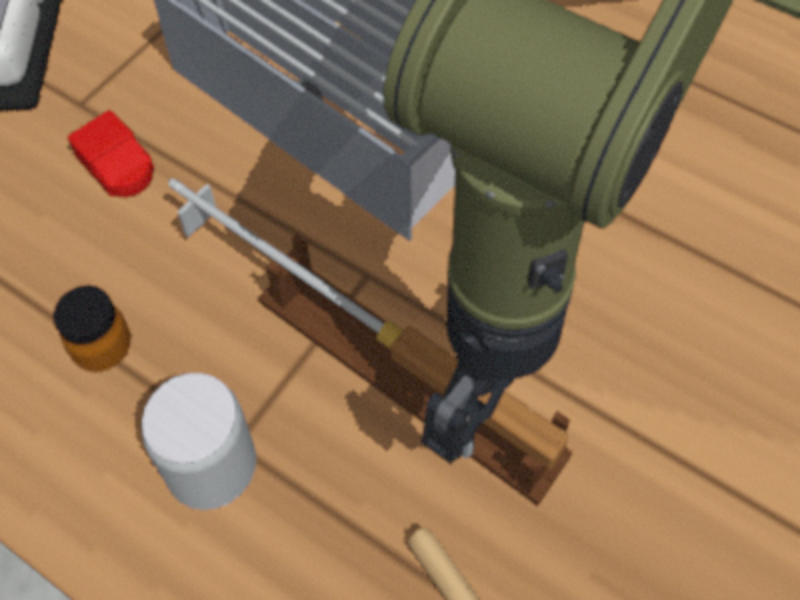

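The fingers straddle the handle, around (490,400) in the crop, and nothing is touched. Next I close and lift.

```bash
python3 -m jog '[{"translation":[0,-0.002,0.002],"delta_rot":[0.004,0,0],"claw":0.0},{"translation":[0,-0.002,0.002],"delta_rot":[0.004,0,0],"claw":0.0},{"translation":[0,-0.002,0.002],"delta_rot":[0.004,0,0],"claw":0.0},{"translation":[0,-0.002,0.002],"delta_rot":[0.004,0,0],"claw":0.0},{"translation":[0,-0.002,0.002],"delta_rot":[0.004,0,0],"claw":0.0},{"translation":[0,-0.002,0.002],"delta_rot":[0.004,0,0],"claw":0.0},{"translation":[0,-0.002,0.002],"delta_rot":[0.004,0,0],"claw":0.0},{"translation":[0,-0.002,0.002],"delta_rot":[0.004,0,0],"claw":0.0},{"translation":[0,-0.002,0.002],"delta_rot":[0.004,0,0],"claw":0.0},{"translation":[0,-0.002,0.002],"delta_rot":[0.004,0,0],"claw":0.0}]'; python3 -c "
from h import *
go([.680,.048,.142],PD)"
```

```text
time_s: 3.73
ee_pos: [0.6798, 0.0497, 0.0409]
ee_rot: [[0.059, 0.998, -0.002], [0.998, -0.059, 0.0], [0.0, -0.002, -1.0]]
ft_force: [-0.8, 0.6, 5.4]
grip_width: 0.254
finger_force: 59.6
t 3.73 T [-1.700e-03  1.000e-04 -1.011e-01] r [-0.0021 -0.0003  0.001 ] pos [0.6798 0.0497 0.0409] F [-0.8  0.6  5.4] w 21.7 59.58228528499603 q [0.01 0.6  1.46 0.   1.09 0.07]
```

```bash
python3 -m jog '[{"translation":[0,0,-0.01],"delta_rot":[0,0,0],"claw":0.0},{"translation":[0,0,-0.03],"delta_rot":[0,0,0],"claw":0.0},{"translation":[0,0,-0.05],"delta_rot":[0,0,0],"claw":0.0},{"translation":[0,0,-0.07],"delta_rot":[0,0,0],"claw":0.0},{"translation":[0,0,-0.09],"delta_rot":[0,0,0],"claw":0.0},{"translation":[0,0,-0.11],"delta_rot":[0,0,0],"claw":0.0},{"translation":[0,0,-0.125],"delta_rot":[0,0,0],"claw":0.0},{"translation":[0,0,-0.13],"delta_rot":[0,0,0],"claw":0.0},{"translation":[0,0,-0.13],"delta_rot":[0,0,0],"claw":0.0},{"translation":[0,0,-0.13],"delta_rot":[0,0,0],"claw":0.0}]'
python3 - <<'E'
from h import *
f=grab('top');P=pts(f);Z=P[...,2]
s=manip.state();g=s['ee_pos'];print(g)
# rod/handle points ahead of gripper
m=np.zeros((480,640),bool);m[60:200,280:480]=1;m&=(Z>.13)&(Z<.23);q=P[m]
ax=np.array([-.06,-.998]);
t=(q[:,:2]-g[:2])@ax;y=(q[:,:2]-g[:2])@np.array([.998,-.06])
for a in np.arange(.06,.36,.02):
    k=(t>a)&(t<a+.02)
    if k.any(): print(a.round(2),k.sum(),'y',y[k].min().round(4),y[k].max().round(4),np.median(y[k]).round(4),'z',np.median(q[k,2]).round(4))
print('tip',t.max())
E
```

```text
time_s: 4.57
ee_pos: [0.6793, 0.0495, 0.1697]
ee_rot: [[0.059, 0.998, -0.004], [0.998, -0.059, 0.0], [0.0, -0.004, -1.0]]
ft_force: [0.3, 0.1, -1.8]
grip_width: 0.253
finger_force: 59.0
[0.67882776 0.04953226 0.1688752 ]
0.1 76 y -0.0081 0.0086 -0.0006 z 0.1938
0.12 70 y -0.0039 0.0045 -0.0001 z 0.1932
0.14 74 y -0.0041 0.0049 -0.0002 z 0.1928
0.16 74 y -0.0041 0.0048 -0.0004 z 0.1927
0.18 72 y -0.0034 0.0049 -0.0004 z 0.1924
0.2 72 y -0.0038 0.004 -0.0004 z 0.1923
0.22 72 y -0.0035 0.0044 -0.0003 z 0.1927
0.24 73 y -0.0039 0.0045 -0.0005 z 0.1919
0.26 72 y -0.0037 0.0041 -0.0006 z 0.192
0.28 71 y -0.0038 0.0049 -0.0005 z 0.1917
0.3 207 y -0.0181 0.0186 -0.002 z 0.186
0.32 70 y -0.0042 0.004 -0.0006 z 0.1914
0.34 15 y -0.0034 0.0043 -0.0004 z 0.1901
tip 0.34333361433064924
```

```bash
cat >> h.py <<'E'
def rk(blade_s,rod,y=-.0365):
    p=M+RX*(blade_s-.315)+RY*y; go([*p,rod-.0195],RX)
    s=manip.state();q=s['ee_pos'][:2]-M;print('blade s',(q@RX+.315).round(4),'y',(q@RY).round(4),'rod',(s['ee_pos'][2]+.0195).round(4))
E
python3 -c "
from h import *
rk(-.07,.188)"
```

```text
t 4.62 T [ 0.2248 -0.199   0.0014] r [-0.0054  0.0002  0.052 ] pos [0.6788 0.0495 0.1689] F [-0.  -0.8 -2.4] w 22.2 58.995991945266724 q [0.01 0.48 1.31 0.   1.35 0.07]
blade s 0.1441 y 0.174 rod 0.1884
```

```bash
python3 -m jog '[{"translation":[0.02,-0.02,0],"delta_rot":[0,0,0.01],"claw":0.0},{"translation":[0.045,-0.04,0],"delta_rot":[0,0,0.02],"claw":0.0},{"translation":[0.075,-0.067,0],"delta_rot":[0,0,0.03],"claw":0.0},{"translation":[0.105,-0.093,0],"delta_rot":[0,0,0.04],"claw":0.0},{"translation":[0.135,-0.12,0],"delta_rot":[0,0,0.052],"claw":0.0},{"translation":[0.165,-0.147,0],"delta_rot":[0,0,0.052],"claw":0.0},{"translation":[0.19,-0.17,0],"delta_rot":[0,0,0.052],"claw":0.0},{"translation":[0.21,-0.188,0],"delta_rot":[0,0,0.052],"claw":0.0},{"translation":[0.225,-0.199,0],"delta_rot":[0,0,0.052],"claw":0.0},{"translation":[0.225,-0.199,0],"delta_rot":[0,0,0.052],"claw":0.0}]'; python3 -c "
from h import *
rk(-.07,.0905)"
```

```text
time_s: 5.45
ee_pos: [0.4906, 0.2885, 0.1693]
ee_rot: [[0.107, 0.994, -0.007], [0.994, -0.107, 0.001], [-0.0, -0.007, -1.0]]
ft_force: [0.9, -0.5, -1.2]
grip_width: 0.252
finger_force: 59.1
t 5.45 T [-0.0025  0.0037  0.0983] r [-0.0072  0.0003  0.0037] pos [0.4906 0.2885 0.1693] F [ 0.9 -0.5 -1.2] w 21.5 59.0943968296051 q [0.45 0.33 1.57 0.   1.25 0.56]
blade s -0.0725 y -0.0395 rod 0.1888
```

```bash
python3 -m jog '[{"translation":[-0.001,0.002,0.02],"delta_rot":[-0.003,0,0.003],"claw":0.0},{"translation":[-0.001,0.002,0.045],"delta_rot":[-0.003,0,0.003],"claw":0.0},{"translation":[-0.001,0.002,0.07],"delta_rot":[-0.003,0,0.003],"claw":0.0},{"translation":[-0.001,0.002,0.09],"delta_rot":[-0.003,0,0.003],"claw":0.0},{"translation":[-0.001,0.002,0.098],"delta_rot":[-0.003,0,0.003],"claw":0.0},{"translation":[-0.001,0.002,0.098],"delta_rot":[-0.003,0,0.003],"claw":0.0},{"translation":[-0.001,0.002,0.098],"delta_rot":[-0.003,0,0.003],"claw":0.0},{"translation":[-0.001,0.002,0.098],"delta_rot":[-0.003,0,0.003],"claw":0.0}]'
python3 - <<'E'
from h import *
f=grab('top');P=pts(f);Z=P[...,2];rk(-.07,.0905)
g=manip.state()['ee_pos']
m=np.zeros((480,640),bool);m[150:330,150:312]=1;m&=(Z>.075)&(Z<.11)
q=P[m];o=q[:,:2]-M;t=o@RX;y=o@RY
for a in np.arange(-.24,0,.03):
    k=(t>a)&(t<a+.03)
    if k.any(): print(a.round(2),k.sum(),y[k].min().round(4),y[k].max().round(4),np.median(y[k]).round(4),np.median(q[k,2]).round(4))
print(t.max())
E
```

```text
time_s: 6.12
ee_pos: [0.4973, 0.2849, 0.0738]
ee_rot: [[0.114, 0.993, 0.002], [0.993, -0.114, 0.001], [0.001, 0.002, -1.0]]
ft_force: [0.7, 0.1, -2.3]
grip_width: 0.256
finger_force: 59.1
t 6.17 T [ 0.0001 -0.0041  0.0032] r [ 0.0025 -0.0013 -0.0032] pos [0.4974 0.2851 0.0742] F [ 0.7 -0.1 -1. ] w 22.1 59.10136163234711 q [ 0.45  0.43  1.68 -0.    1.03  0.56]
blade s -0.0698 y -0.0324 rod 0.0937
-0.24 84 -0.0368 -0.0289 -0.0332 0.097
-0.21 87 -0.037 -0.0291 -0.0334 0.0971
-0.18 88 -0.0372 -0.0292 -0.0334 0.0966
-0.15 84 -0.0372 -0.0293 -0.0337 0.0963
-0.12 87 -0.0375 -0.0295 -0.0337 0.0964
-0.09 141 -0.0514 -0.0165 -0.034 0.0941
-0.06 58 -0.0378 -0.0299 -0.0339 0.0954
-0.03 1 -0.0743 -0.0743 -0.0743 0.1041
0.00946367494666628
```

```bash
python3 -m jog '[{"translation":[0,-0.003,0.002],"delta_rot":[0.002,0,-0.003],"claw":0.0},{"translation":[-0.01,-0.003,0.002],"delta_rot":[0.002,0,-0.003],"claw":0.0},{"translation":[-0.025,-0.003,0.002],"delta_rot":[0.002,0,-0.003],"claw":0.0},{"translation":[-0.04,-0.003,0.002],"delta_rot":[0.002,0,-0.003],"claw":0.0},{"translation":[-0.055,-0.003,0.002],"delta_rot":[0.002,0,-0.003],"claw":0.0},{"translation":[-0.07,-0.003,0.002],"delta_rot":[0.002,0,-0.003],"claw":0.0},{"translation":[-0.085,-0.003,0.002],"delta_rot":[0.002,0,-0.003],"claw":0.0},{"translation":[-0.1,-0.003,0.002],"delta_rot":[0.002,0,-0.003],"claw":0.0},{"translation":[-0.11,-0.003,0.002],"delta_rot":[0.002,0,-0.003],"claw":0.0},{"translation":[-0.11,-0.003,0.002],"delta_rot":[0.002,0,-0.003],"claw":0.0}]'; python3 -c "
from h import *
rk(.25,.0905)"
```

```text
time_s: 7.0
ee_pos: [0.4795, 0.1728, 0.0709]
ee_rot: [[0.113, 0.994, -0.003], [0.994, -0.113, -0.001], [-0.001, -0.003, -1.0]]
ft_force: [0.1, -0.3, -2.6]
grip_width: 0.252
finger_force: 59.0
t 7.0 T [-2.063e-01  1.900e-03  2.000e-04] r [-0.003   0.0013 -0.0026] pos [0.4795 0.1728 0.0709] F [ 0.1 -0.3 -2.6] w 21.5 59.00633096694946 q [ 0.26  0.36  1.82 -0.    0.96  0.38]
blade s 0.0437 y -0.0378 rod 0.0904
```

```bash
python3 -m jog '[{"translation":[-0.01,0.001,0],"delta_rot":[0,0,0],"claw":0.0},{"translation":[-0.03,0.001,0],"delta_rot":[0,0,0],"claw":0.0},{"translation":[-0.055,0.001,0],"delta_rot":[0,0,0],"claw":0.0},{"translation":[-0.08,0.001,0],"delta_rot":[0,0,0],"claw":0.0},{"translation":[-0.105,0.001,0],"delta_rot":[0,0,0],"claw":0.0},{"translation":[-0.13,0.001,0],"delta_rot":[0,0,0],"claw":0.0},{"translation":[-0.155,0.001,0],"delta_rot":[0,0,0],"claw":0.0},{"translation":[-0.18,0.001,0],"delta_rot":[0,0,0],"claw":0.0},{"translation":[-0.198,0.001,0],"delta_rot":[0,0,0],"claw":0.0},{"translation":[-0.203,0.001,0],"delta_rot":[0,0,0],"claw":0.0}]'
python3 - <<'E'
from h import *
rk(.25,.0905)
f=grab('top');cv2.imwrite('pics/t2.png',cv2.resize(f['img'][170:320,250:520],None,fx=2.9,fy=2.9))
E
```

```text
time_s: 7.83
ee_pos: [0.4587, -0.0286, 0.0709]
ee_rot: [[0.112, 0.994, -0.002], [0.994, -0.112, -0.001], [-0.001, -0.002, -1.0]]
ft_force: [-0.4, 1.2, -2.4]
grip_width: 0.256
finger_force: 59.0
t 7.83 T [-0.0039 -0.0004 -0.    ] r [-0.002   0.001  -0.0016] pos [ 0.4587 -0.0286  0.0709] F [-0.4  1.2 -2.4] w 21.9 59.04851853847504 q [-0.15  0.31  1.92 -0.    0.92 -0.04]
blade s 0.2461 y -0.0361 rod 0.0904
```

View pics/t2.png

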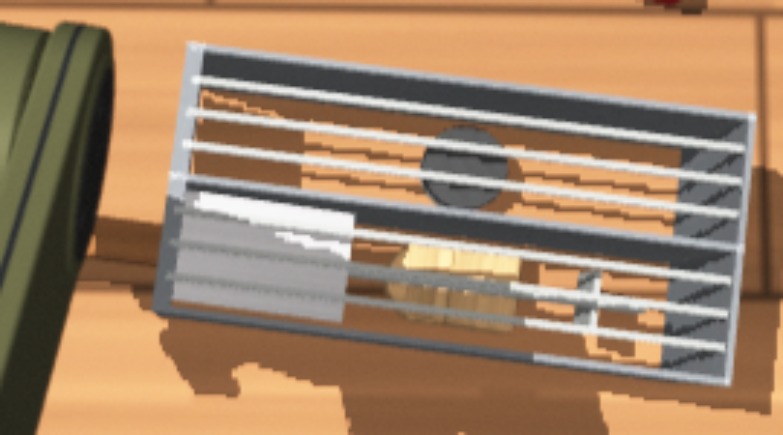

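The flap is up, and the blade at (590,300) is well behind the form's rear face at (520,285). Next I lower behind it.

```bash
python3 -m jog '[{"translation":[0.006,0,0],"delta_rot":[0,0,0],"claw":0.0},{"translation":[0.012,0,0.004],"delta_rot":[0,0,0],"claw":0.0},{"translation":[0.012,0,0.01],"delta_rot":[0,0,0],"claw":0.0},{"translation":[0.012,0,0.016],"delta_rot":[0,0,0],"claw":0.0},{"translation":[0.012,0,0.022],"delta_rot":[0,0,0],"claw":0.0},{"translation":[0.012,0,0.028],"delta_rot":[0,0,0],"claw":0.0},{"translation":[0.012,0,0.034],"delta_rot":[0,0,0],"claw":0.0},{"translation":[0.012,0,0.037],"delta_rot":[0,0,0],"claw":0.0},{"translation":[0.012,0,0.037],"delta_rot":[0,0,0],"claw":0.0},{"translation":[0.012,0,0.037],"delta_rot":[0,0,0],"claw":0.0}]'
python3 - <<'E'
from h import *
rk(-.065,.053)
E
```

```text
time_s: 8.72
ee_pos: [0.46, -0.0143, 0.0336]
ee_rot: [[0.111, 0.994, -0.003], [0.994, -0.111, 0.0], [-0.0, -0.003, -1.0]]
ft_force: [-0.4, -1.8, -2.3]
grip_width: 0.254
finger_force: 59.0
t 8.72 T [ 2.968e-01 -1.000e-04  1.000e-04] r [-0.0029  0.0001 -0.0002] pos [ 0.46   -0.0143  0.0336] F [-0.4 -1.8 -2.3] w 21.7 59.022154211997986 q [-0.12  0.37  1.96 -0.    0.82 -0.01]
blade s 0.2318 y -0.0364 rod 0.0531
```

```bash
python3 -m jog '[{"translation":[0.006,0,0],"delta_rot":[0,0,0],"claw":0.0},{"translation":[0.012,0,0],"delta_rot":[0,0,0],"claw":0.0},{"translation":[0.02,0,0],"delta_rot":[0,0,0],"claw":0.0},{"translation":[0.03,0,0],"delta_rot":[0,0,0],"claw":0.0},{"translation":[0.04,0,0],"delta_rot":[0,0,0],"claw":0.0},{"translation":[0.05,0,0],"delta_rot":[0,0,0],"claw":0.0},{"translation":[0.06,0,0],"delta_rot":[0,0,0],"claw":0.0},{"translation":[0.07,0,0],"delta_rot":[0,0,0],"claw":0.0},{"translation":[0.08,0,0],"delta_rot":[0,0,0],"claw":0.0},{"translation":[0.09,0,0],"delta_rot":[0,0,0],"claw":0.0}]'
python3 - <<'E'
from h import *
rk(-.065,.053)
f=grab('top');cv2.imwrite('pics/t3.png',cv2.resize(f['img'][170:320,250:520],None,fx=2.9,fy=2.9))
E
```

```text
time_s: 9.55
ee_pos: [0.4704, 0.0764, 0.0339]
ee_rot: [[0.11, 0.994, -0.002], [0.994, -0.11, 0.0], [-0.0, -0.002, -1.0]]
ft_force: [0.8, -1.9, -2.7]
grip_width: 0.251
finger_force: 59.0
t 9.55 T [ 2.055e-01 -2.000e-04  4.000e-04] r [-0.0018  0.0001  0.0005] pos [0.4704 0.0764 0.0339] F [ 0.8 -1.9 -2.7] w 21.4 59.03678119182587 q [0.07 0.38 1.93 0.   0.83 0.18]
blade s 0.1405 y -0.0362 rod 0.0534
```

View pics/t3.png

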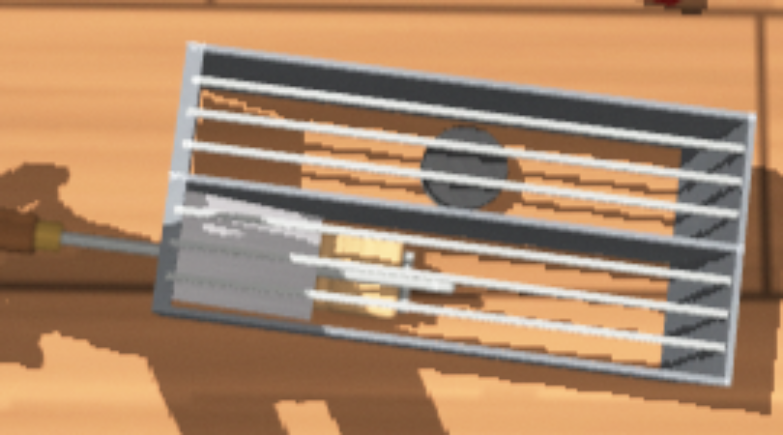

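The form (365,275) is being drawn square in front of the blade, with the flap still riding on the rod. I carry on.

```bash
python3 -m jog '[{"translation":[0.01,0,0],"delta_rot":[0,0,0],"claw":0.0},{"translation":[0.02,0,0],"delta_rot":[0,0,0],"claw":0.0},{"translation":[0.03,0,0],"delta_rot":[0,0,0],"claw":0.0},{"translation":[0.04,0,0],"delta_rot":[0,0,0],"claw":0.0},{"translation":[0.05,0,0],"delta_rot":[0,0,0],"claw":0.0},{"translation":[0.06,0,0],"delta_rot":[0,0,0],"claw":0.0},{"translation":[0.07,0,0],"delta_rot":[0,0,0],"claw":0.0},{"translation":[0.08,0,0],"delta_rot":[0,0,0],"claw":0.0},{"translation":[0.09,0,0],"delta_rot":[0,0,0],"claw":0.0},{"translation":[0.1,0,0],"delta_rot":[0,0,0],"claw":0.0}]'
python3 - <<'E'
from h import *
rk(-.065,.053)
E
```

```text
time_s: 10.43
ee_pos: [0.4816, 0.1759, 0.034]
ee_rot: [[0.111, 0.994, -0.002], [0.994, -0.111, 0.001], [0.0, -0.002, -1.0]]
ft_force: [-0.2, -0.9, -3.5]
grip_width: 0.258
finger_force: 59.1
t 10.43 T [ 0.1054 -0.0005  0.0005] r [-0.0016 -0.0004 -0.0002] pos [0.4816 0.1759 0.034 ] F [-0.2 -0.9 -3.5] w 22.0 59.12648320198059 q [0.27 0.42 1.85 0.   0.87 0.38]
blade s 0.0404 y -0.036 rod 0.0535
```

```bash
python3 -m jog '[{"translation":[0.01,0,0],"delta_rot":[0,0,0],"claw":0.0},{"translation":[0.02,0,0],"delta_rot":[0,0,0],"claw":0.0},{"translation":[0.03,0,0],"delta_rot":[0,0,0],"claw":0.0},{"translation":[0.04,0,0],"delta_rot":[0,0,0],"claw":0.0},{"translation":[0.05,0,0],"delta_rot":[0,0,0],"claw":0.0},{"translation":[0.06,0,0],"delta_rot":[0,0,0],"claw":0.0},{"translation":[0.07,0,0],"delta_rot":[0,0,0],"claw":0.0},{"translation":[0.08,0,0],"delta_rot":[0,0,0],"claw":0.0},{"translation":[0.088,0,0],"delta_rot":[0,0,0],"claw":0.0},{"translation":[0.094,0,0],"delta_rot":[0,0,0],"claw":0.0}]'; python3 -m jog '[{"translation":[0.005,0,0],"delta_rot":[0,0,0],"claw":0.0},{"translation":[0.009,0,0],"delta_rot":[0,0,0],"claw":0.0},{"translation":[0.012,0,0],"delta_rot":[0,0,0],"claw":0.0},{"translation":[0.012,0,0],"delta_rot":[0,0,0],"claw":0.0},{"translation":[0.012,0,0],"delta_rot":[0,0,0],"claw":0.0},{"translation":[0.012,0,0],"delta_rot":[0,0,0],"claw":0.0}]'
python3 - <<'E'
from h import *
rk(-.065,.053)
f=grab('top');cv2.imwrite('pics/t4.png',cv2.resize(f['img'][150:340,150:420],None,fx=2.9,fy=2.9))
E
```

```text
time_s: 11.27
ee_pos: [0.492, 0.2692, 0.034]
ee_rot: [[0.11, 0.994, -0.002], [0.994, -0.11, 0.0], [0.0, -0.002, -1.0]]
ft_force: [-0.8, -0.9, -2.3]
grip_width: 0.255
finger_force: 59.2
time_s: 11.77
ee_pos: [0.4932, 0.2798, 0.034]
ee_rot: [[0.111, 0.994, -0.002], [0.994, -0.111, 0.0], [-0.0, -0.002, -1.0]]
ft_force: [-0.5, 0.3, -2.5]
grip_width: 0.254
finger_force: 59.2
t 11.77 T [ 0.0009 -0.0004  0.0005] r [-0.0018  0.0001 -0.0002] pos [0.4932 0.2798 0.034 ] F [-0.5  0.3 -2.5] w 21.7 59.206289649009705 q [0.44 0.48 1.73 0.   0.93 0.55]
blade s -0.0641 y -0.0361 rod 0.0535
```

View pics/t4.png

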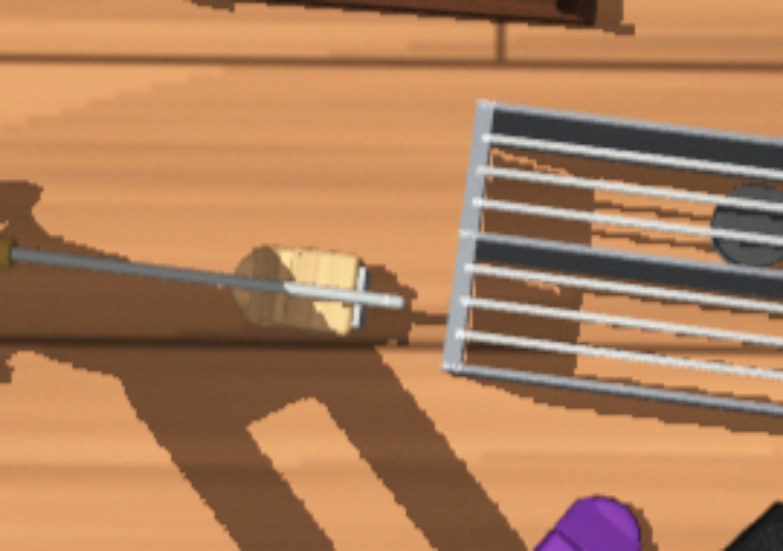

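The form stands at about (300,288), clear of the mouth and in front of the shut flap, with the tip out at (400,300). I nudge the blade off the form, then lift straight up.

```bash
python3 -m jog '[{"translation":[-0.004,0,0],"delta_rot":[0,0,0],"claw":0.0},{"translation":[-0.007,0,0],"delta_rot":[0,0,0],"claw":0.0},{"translation":[-0.007,0,-0.01],"delta_rot":[0,0,0],"claw":0.0},{"translation":[-0.007,0,-0.03],"delta_rot":[0,0,0],"claw":0.0},{"translation":[-0.007,0,-0.05],"delta_rot":[0,0,0],"claw":0.0},{"translation":[-0.007,0,-0.075],"delta_rot":[0,0,0],"claw":0.0},{"translation":[-0.007,0,-0.1],"delta_rot":[0,0,0],"claw":0.0},{"translation":[-0.007,0,-0.12],"delta_rot":[0,0,0],"claw":0.0},{"translation":[-0.007,0,-0.135],"delta_rot":[0,0,0],"claw":0.0},{"translation":[-0.007,0,-0.135],"delta_rot":[0,0,0],"claw":0.0}]'
python3 - <<'E'
from h import *
go([.6798,.0497,.1697],[-.059,-.998])
E
```

```text
time_s: 12.65
ee_pos: [0.4951, 0.274, 0.1735]
ee_rot: [[0.111, 0.994, 0.006], [0.994, -0.111, 0.004], [0.004, 0.005, -1.0]]
ft_force: [1.6, 0.6, -2.0]
grip_width: 0.258
finger_force: 59.3
t 12.65 T [-0.2024  0.2085  0.004 ] r [ 0.0053 -0.0041 -0.0523] pos [0.4951 0.274  0.1735] F [ 1.6  0.6 -2. ] w 22.1 59.25159752368927 q [0.43 0.32 1.58 0.   1.24 0.54]
```

```bash
python3 -m jog '[{"translation":[-0.018,0.018,0],"delta_rot":[0,0,-0.01],"claw":0.0},{"translation":[-0.04,0.042,0],"delta_rot":[0,0,-0.02],"claw":0.0},{"translation":[-0.066,0.068,0],"delta_rot":[0,0,-0.03],"claw":0.0},{"translation":[-0.092,0.095,0],"delta_rot":[0,0,-0.04],"claw":0.0},{"translation":[-0.118,0.122,0],"delta_rot":[0,0,-0.052],"claw":0.0},{"translation":[-0.145,0.149,0],"delta_rot":[0,0,-0.052],"claw":0.0},{"translation":[-0.17,0.175,0],"delta_rot":[0,0,-0.052],"claw":0.0},{"translation":[-0.19,0.196,0],"delta_rot":[0,0,-0.052],"claw":0.0},{"translation":[-0.202,0.208,0],"delta_rot":[0,0,-0.052],"claw":0.0},{"translation":[-0.202,0.208,0],"delta_rot":[0,0,-0.052],"claw":0.0}]'; python3 -m jog '[{"translation":[0,0,0],"delta_rot":[0,0,0],"claw":0.0},{"translation":[0,0,0],"delta_rot":[0,0,0],"claw":0.0},{"translation":[0,0,0],"delta_rot":[0,0,0],"claw":0.0}]'
python3 - <<'E'
from h import *
go([.6798,.0497,.0415],[-.059,-.998])
f=grab('top');P=pts(f);Z=P[...,2];g=manip.state()['ee_pos']
m=np.zeros((480,640),bool);m[60:200,280:480]=1;m&=(Z>.13)&(Z<.23);q=P[m]
t=(q[:,:2]-HC)@PD;y=(q[:,:2]-HC)@np.array([.998,-.06])
for a in np.arange(.08,.32,.04):
    k=(t>a)&(t<a+.02)
    if k.any(): print(a.round(2),'y rel rest pose',np.median(y[k]).round(4),'z',np.median(q[k,2]).round(4))
print('tip',t.max())
E
```

```text
time_s: 13.48
ee_pos: [0.6788, 0.0456, 0.1673]
ee_rot: [[0.063, 0.998, -0.002], [0.998, -0.063, -0.001], [-0.001, -0.002, -1.0]]
ft_force: [0.2, -0.3, -1.2]
grip_width: 0.254
finger_force: 59.3
time_s: 13.73
ee_pos: [0.6756, 0.0507, 0.1683]
ee_rot: [[0.058, 0.998, -0.003], [0.998, -0.058, 0.001], [0.001, -0.003, -1.0]]
ft_force: [-0.2, 1.2, -1.6]
grip_width: 0.257
finger_force: 59.3
t 13.73 T [-0.0008  0.0047  0.1268] r [-0.0034 -0.0006  0.0014] pos [0.6756 0.0507 0.1683] F [-0.2  1.2 -1.6] w 22.0 59.27504360675812 q [0.01 0.48 1.32 0.   1.34 0.07]
0.08 y rel rest pose -0.0055 z 0.1921
0.12 y rel rest pose -0.0052 z 0.1916
0.16 y rel rest pose -0.0049 z 0.191
0.2 y rel rest pose -0.005 z 0.1909
0.24 y rel rest pose -0.0053 z 0.1907
0.28 y rel rest pose -0.0064 z 0.1849
tip 0.32745458383800374
```

```bash
python3 -m jog '[{"translation":[0,0.004,0.01],"delta_rot":[-0.003,0,0.001],"claw":0.0},{"translation":[0,0.004,0.03],"delta_rot":[-0.003,0,0.001],"claw":0.0},{"translation":[0,0.004,0.05],"delta_rot":[-0.003,0,0.001],"claw":0.0},{"translation":[0,0.004,0.07],"delta_rot":[-0.003,0,0.001],"claw":0.0},{"translation":[0,0.004,0.085],"delta_rot":[-0.003,0,0.001],"claw":0.0},{"translation":[0,0.004,0.095],"delta_rot":[-0.003,0,0.001],"claw":0.0},{"translation":[0,0.004,0.1],"delta_rot":[-0.003,0,0.001],"claw":0.0},{"translation":[0,0.004,0.1],"delta_rot":[-0.003,0,0.001],"claw":0.0},{"translation":[0,0.004,0.1],"delta_rot":[-0.003,0,0.001],"claw":0.0}]'
python3 - <<'E'
from h import *
go([.6798,.0497,.0415],[-.059,-.998])
f=grab('top');P=pts(f);Z=P[...,2]
m=np.zeros((480,640),bool);m[60:200,280:480]=1;m&=(Z>.08)&(Z<.12);q=P[m]
t=(q[:,:2]-HC)@PD;y=(q[:,:2]-HC)@np.array([.998,-.06])
for a in np.arange(.08,.32,.04):
    k=(t>a)&(t<a+.02)
    if k.any(): print(a.round(2),'y rel rest pose',np.median(y[k]).round(4),'z',np.median(q[k,2]).round(4))
E
```

```text
time_s: 14.53
ee_pos: [0.6812, 0.0494, 0.0689]
ee_rot: [[0.06, 0.998, 0.002], [0.998, -0.06, 0.0], [0.0, 0.002, -1.0]]
ft_force: [0.4, -1.4, -1.2]
grip_width: 0.256
finger_force: 59.3
t 14.53 T [ 0.0003 -0.0015  0.0274] r [ 0.002  -0.0002 -0.0005] pos [0.6812 0.0494 0.0689] F [ 0.4 -1.4 -1.2] w 21.8 59.252893924713135 q [0.01 0.57 1.43 0.   1.14 0.07]
0.08 y rel rest pose -0.0004 z 0.0955
0.12 y rel rest pose 0.0026 z 0.0913
0.16 y rel rest pose -0.0012 z 0.0921
0.2 y rel rest pose -0.0034 z 0.0926
0.24 y rel rest pose -0.0029 z 0.092
0.28 y rel rest pose -0.0017 z 0.0909
```

```bash
python3 -m jog '[{"translation":[0,-0.001,0.006],"delta_rot":[0,0,0],"claw":0.0},{"translation":[0,-0.001,0.012],"delta_rot":[0,0,0],"claw":0.0},{"translation":[0,-0.001,0.018],"delta_rot":[0,0,0],"claw":0.0},{"translation":[0,-0.001,0.023],"delta_rot":[0,0,0],"claw":0.0},{"translation":[0,-0.001,0.0265],"delta_rot":[0,0,0],"claw":0.0},{"translation":[0,-0.001,0.0265],"delta_rot":[0,0,0],"claw":0.0},{"translation":[0,-0.001,0.0265],"delta_rot":[0,0,0],"claw":0.0},{"translation":[0,-0.001,0.0265],"delta_rot":[0,0,0],"claw":0.0}]'; python3 -c "
from h import *
go([.6798,.0497,.0415],[-.059,-.998])"
```

```text
time_s: 15.25
ee_pos: [0.6799, 0.049, 0.042]
ee_rot: [[0.06, 0.998, 0.001], [0.998, -0.06, -0.0], [0.0, 0.001, -1.0]]
ft_force: [-0.0, 0.1, -1.9]
grip_width: 0.258
finger_force: 59.3
t 15.25 T [ 0.0007 -0.0001  0.0005] r [ 0.0012 -0.0001 -0.001 ] pos [0.6799 0.049  0.042 ] F [-0.   0.1 -1.9] w 22.1 59.28930401802063 q [ 0.01  0.59  1.46 -0.    1.09  0.07]
```

Still hanging within about 1 mm of its seat. I lower another 1 mm and open.

```bash
python3 -m jog '[{"translation":[0,0,0.001],"delta_rot":[0,0,0],"claw":0.0},{"translation":[0,0,0.001],"delta_rot":[0,0,0],"claw":0.0},{"translation":[0,0,0.001],"delta_rot":[0,0,0],"claw":0.035},{"translation":[0,0,0.001],"delta_rot":[0,0,0],"claw":0.05},{"translation":[0,0,0.001],"delta_rot":[0,0,0],"claw":0.085},{"translation":[0,0,0.001],"delta_rot":[0,0,0],"claw":0.085},{"translation":[0,0,0.001],"delta_rot":[0,0,0],"claw":0.085},{"translation":[0,0,0.001],"delta_rot":[0,0,0],"claw":0.085},{"translation":[0,0,0.001],"delta_rot":[0,0,0],"claw":0.085},{"translation":[0,0,0.001],"delta_rot":[0,0,0],"claw":0.085}]';python3 -m jog '[{"translation":[0,0,-0.01],"delta_rot":[0,0,0],"claw":0.085},{"translation":[0,0,-0.03],"delta_rot":[0,0,0],"claw":0.085},{"translation":[0,0,-0.06],"delta_rot":[0,0,0],"claw":0.085},{"translation":[0,0,-0.09],"delta_rot":[0,0,0],"claw":0.085},{"translation":[0,0,-0.12],"delta_rot":[0,0,0],"claw":0.085},{"translation":[0,0,-0.15],"delta_rot":[0,0,0],"claw":0.085},{"translation":[0.03,0,-0.17],"delta_rot":[0,0,0],"claw":0.085},{"translation":[0.07,0,-0.18],"delta_rot":[0,0,0],"claw":0.085},{"translation":[0.1,0,-0.18],"delta_rot":[0,0,0],"claw":0.085},{"translation":[0.1,0,-0.18],"delta_rot":[0,0,0],"claw":0.085}]'
python3 - <<'E'
from h import *
f=grab('top');P=pts(f);Z=P[...,2];I=f['img'].astype(int);cv2.imwrite('pics/t5.png',f['img'])
m=np.zeros((480,640),bool);m[60:180,190:480]=1;m&=(Z>.05)&(Z<.085);q=P[m]
t=(q[:,:2]-HC)@PD;y=(q[:,:2]-HC)@np.array([.998,-.06])
for a in np.arange(-.06,.32,.04):
    k=(t>a)&(t<a+.02)
    if k.any(): print(a.round(2),'y',np.median(y[k]).round(4),'z',np.median(q[k,2]).round(4))
print('tip',t.max())
m=np.zeros((480,640),bool);m[220:290,200:300]=1;m&=(Z>.018)&(Z<.05);q=P[m][:,:2]-M
print('form s',np.percentile(q@RX,[1,99]),'y',np.percentile(q@RY,[1,99]),'zmax',Z[m].max())
f=grab('scene');cv2.imwrite('pics/s5.png',f['img'])
E
```

```text
time_s: 16.08
ee_pos: [0.6799, 0.0491, 0.0411]
ee_rot: [[0.06, 0.998, 0.001], [0.998, -0.06, 0.0], [0.0, 0.001, -1.0]]
ft_force: [0.7, 0.9, 0.3]
grip_width: 0.994
finger_force: 0.0
time_s: 16.92
ee_pos: [0.6863, 0.1553, 0.2236]
ee_rot: [[0.055, 0.998, 0.005], [0.998, -0.055, 0.005], [0.005, 0.005, -1.0]]
ft_force: [-0.3, -0.0, 0.2]
grip_width: 0.995
finger_force: 0.0
-0.06 y -0.0042 z 0.0734
-0.02 y -0.0037 z 0.0739
0.02 y -0.0031 z 0.0741
0.06 y -0.0031 z 0.0732
0.1 y -0.0001 z 0.0654
0.14 y 0.1138 z 0.0661
0.18 y -0.0027 z 0.065
0.22 y -0.0013 z 0.0657
0.26 y 0.1196 z 0.0652
0.3 y 0.1196 z 0.0655
tip 0.32809960984717135
form s [-0.14259608 -0.06659975] y [-0.05877872 -0.00979811] zmax 0.044194985143061194
```

View pics/t5.png

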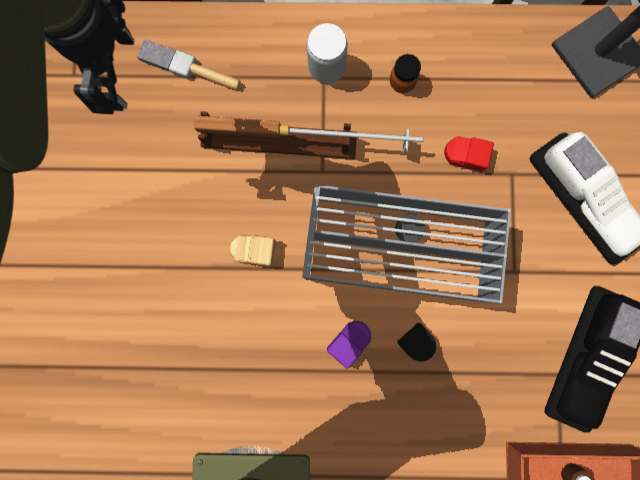

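View pics/s5.png

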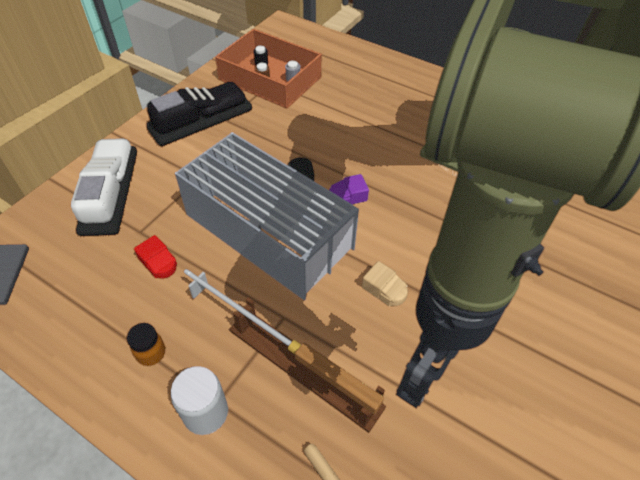

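The form stands upright at about (253,250), centre roughly 105 mm before the mouth. Both flaps are shut, and the picker lies in its rest at its original height and within a few mm of its first pose. The arm is clear, so I hand in.

```bash
python3 -c "
from bench import manip
print(manip.close_job())"
```

```text
the job is handed in; nothing more can be done
None
```

The job is handed in, though the judge gave no verdict: the wooden form stands upright about 105 mm in front of the rack, both flaps look shut, and the picker is back in its rest with the gripper clear.

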